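# Stand the fallen bottle up, then lift the bottle carrier level

### The arm

A 6-joint arm with a two-finger parallel gripper is mounted at the origin on the work surface. World frame = base frame: x ahead of the robot, y to its left, z up, the work surface at z = 0. Lengths are in m, angles in rad, forces in N, time in s.
With the tool pointing down it reaches from about 0.35 to 0.975 m from the base axis. Payload 17.4 kg.
Tool frame: the origin (TCP) lies midway between the tips of the shut fingers; the grasp point (between the pads) lies 19 mm behind it; z points along the fingers, y is the line along which they close (so a half turn about z gives the same grasp; the last joint's range is limited). The gripper opens to 85 mm and grips with 20 to 120 N. Pads are 22 mm wide; open, the fingers measure 114 mm over their backs; the gripper's body (76 mm by 85 mm) begins 54 mm behind the grasp point. The pads swing forward as they close: fully open they stand 13 mm farther back than shut.
Start: joints at [-1.164, 0.116, 1.442, -0, 1.584, -0.038], TCP at [0.29, -0.609, 0.231] pointing down, gripper open.
Joint ranges: [-2.83, 2.83], [-0.83, 2.19], [0.07, 2.5], [-1.14, 4.28], [0.01, 3], [-2.97, 2.97]. Speed limits (rad/s): [1.89, 1.89, 2.22, 3.14, 3.14, 3.14].

### API

Orientations are given as a rotation vector (axis times angle).
In Python, from workcell import telemetry, eyes, hand_in gives the robot as it stands. The module is installed in compiled form; this text tells all that it offers.
- The arm moves only by the tool play_rows, never from a script. Its argument "plan" is a list of rows, each a list of 7 numbers: the shift along the world's x, y, z in mm, then the turn, a rotation vector about the world's x, y, z in degrees, then the closure in counts, from 0 (fully open) to 255 (shut). In form: [[dx, dy, dz, ax, ay, az, hand], ...]. A call has 1 to 20 rows; each row shifts and turns the commanded pose from where the row before left it; what a row does not reach is not made up. A row lasts 1/8 s, in which the tool goes at most 62.5 mm and 10.7 degrees, less where a joint would pass 70% of its speed; a pose out of reach is approached as far as the arm can. A call is refused whole if a number of a shift passes 62.5 or a number of a turn 10.7, either way. A call with a gripper value outside its range is refused whole. The fingers move at their own pace and stop on an object; the grip force is fixed at half the most. Time passes only in rows, so rows that do not move let the fingers close. It gives the time, the measured TCP pose, the force, the opening and the grip force at its end, in the units of the state.
- telemetry.get_state(): the state, without advancing time (a new reading comes with each control period).
- eyes.snapshot(name): name is "scene" or "top" or "wrist"; returns (picture, depth): 420x560x3 uint8, red, green, blue; 420x560 float32, m along the optical axis (not along the pixel's ray), 0 where there is no reading.
- eyes.camera_model(name): a dict with "fovy" (degrees; the focal length in pixels is half the picture's height over the tangent of half this angle, whatever the lens; pixels are square), "cx", "cy" (the principal point, pixels), "R" (3x3) and "t" (3): a world point X has camera coordinates R X + t. Camera axes: x right, y down, z forward; pixel columns grow to the right and rows downward; lengths in m; the calibration is good to about 2 mm. A picture is of the moment at which its call begins: read the wrist's pose just before it. camera_model takes no time and is no camera call; for the wrist camera it gives the pose at the moment of the call.
- hand_in(): hands the job in; it is judged then, once.
The state is a dict: "clock": time; "joints": joint angles; "qd": joint speeds; "effort": joint torques, N m; "tool_pos": TCP position; "eef_rot": TCP orientation; "contact_force": force on the tool from outside, world axes, zero at the start; "wrist_torque": the same for the moment, N m; "gripper_width": finger opening in m; "gripper_force": force on a finger pad.
Only numpy, scipy, OpenCV 4.12 (cv2) and the standard library are available. Lean on these libraries where they do the work, as an engineer would, in place of code of your own. Each camera call takes 0.05 s, during which the arm holds its last target. There are 200 camera calls.

### The job

In the wooden bottle carrier on the jeweller's bench the amber bottle has fallen over: gently stand it upright again on the carrier's floor and let go of it, while the carrier still stands on the bench. Then take the carrier by its bar handle, lift it straight up about 10 cm clear of the bench and finish still holding it there, steady and level, with both bottles and the tub standing upright in it. Never tip the carrier, do not knock over what stands in it, and leave the other things on the bench where they are.

Things in the scene. Friction and masses are not known exactly. Their poses are not given: they have to be found in the camera images.
- carrier_bar (a point): Centre of the handle bar of the wooden bottle carrier. Dark, flat-sided bar 16 mm wide (x), 20 mm high, 116 mm long (y), on two posts 14 mm thick (y) at y = -51 and +51 mm: 88 mm free between them. Axes: x across the carrier, y along its length and the bar, z up. This point is 122 mm above the carrier's underside, 114 mm above its floor, 10 mm below the bar's top.
- carrier: The loose carrier itself (0.42 kg empty, about 0.7 kg loaded); origin at the centre of its underside, on the bench top (z = 0) at the start; axes as above. An open tray 190 (x) by 410 (y) mm: flat cork-lined floor 8 mm above the underside, rim 8 mm thick rising 14 mm above the floor. The handle stands in its middle.
- fallen_center (a point): Centre (half-way up, on the axis) of the amber glass bottle with black cap and white label, lying on its side across one end (either) of the carrier's floor, cap roughly towards the robot. z axis from foot to cap: foot 47 mm to -z, cap's top 47 mm to +z. The point is 19.5 mm above the carrier's floor at the start, 47 mm when the bottle stands.
- fallen: The same amber bottle, same origin and axes. 94 mm long, 0.12 kg. From the foot: a plain cylinder 60 mm long, 39 mm in diameter, then a 12 mm shoulder, then the cap, 22 mm in diameter and 22 mm high. It balances about 41 mm above its foot, and rolls when pushed sideways.
- standing_center (a point): Centre (half-way up) of the green glass bottle with white cap that stands at the other end of the carrier's floor: same shape, size and mass as the amber one, z axis up.
- tub_center (a point): Centre (half-way up) of the low white tub with red lid, 47 mm in diameter, 38 mm high, standing on the carrier's floor beside the middle of the handle, on the -x side of the bar; z axis up, 0.05 kg.
- hammer_center (a point): Bystander: chasing hammer lying on the bench, about 230 mm long, 30 mm high; point near its middle.
- charcoal_center (a point): Bystander: black soldering charcoal block 70 x 140 x 30 mm; its centre.
- bowl_rim (a point): Bystander: clear plastic bowl 110 mm wide, 45 mm high; centre of its mouth.
- bangle: Bystander: silver bangle lying flat, 68 mm wide, 8 mm high; centre of its underside.
- pliers_center (a point): Bystander: orange-handled pliers lying flat, about 150 mm long, 15 mm high; at their pivot.

How it is judged:
On the way:
1. the amber bottle stands upright on the carrier's floor, let go and at rest, the carrier still standing on the bench (angle between fallen_center's own z axis and vertical below 0.12 rad and z of fallen_center in the frame of carrier_bar between -0.073 and -0.061 m and x of fallen_center in the frame of carrier_bar between -0.085 and 0.085 m and y of fallen_center in the frame of carrier_bar between -0.19 and 0.19 m and contact force between the fingers and fallen below 0.05 N and linear speed of fallen below 0.02 m/s and height (world z) of carrier below 0.006 m and angle between carrier's own z axis and vertical below 0.04 rad), for 0.3 s.
At the end, for the whole second after the job is handed in: The gripper holds the carrier with its underside 6 to 16 cm above the bench, within 19 cm of where it stood, within 5 degrees of level, slower than 2 cm/s and 0.1 rad/s; both bottles and the tub stand on its floor within 7 degrees of upright, the amber bottle untouched by the fingers (height (world z) of carrier between 0.06 and 0.16 m and distance of carrier from where it was at the start of the episode below 0.19 m and angle between carrier's own z axis and vertical below 0.09 rad and linear speed of carrier below 0.02 m/s and angular speed of carrier below 0.1 rad/s and contact force between the fingers and carrier above 2 N and contact force between the fingers and fallen below 0.05 N and angle between each of fallen_center, standing_center, tub_center's own z axis and vertical below 0.12 rad and z of fallen_center in the frame of carrier_bar between -0.073 and -0.061 m and x of fallen_center in the frame of carrier_bar between -0.085 and 0.085 m and y of fallen_center in the frame of carrier_bar between -0.19 and 0.19 m and z of standing_center in the frame of carrier_bar between -0.073 and -0.061 m and x of standing_center in the frame of carrier_bar between -0.085 and 0.085 m and y of standing_center in the frame of carrier_bar between -0.19 and 0.19 m and z of tub_center in the frame of carrier_bar between -0.101 and -0.089 m and x of tub_center in the frame of carrier_bar between -0.085 and 0.085 m and y of tub_center in the frame of carrier_bar between -0.19 and 0.19 m); the arm keeps its last pose, push and grip.
It fails at once if the amber bottle is dropped, thrown or knocked flying (faster than 0.5 m/s out of the fingers) (contact force between the fingers and fallen below 0.05 N and linear speed of fallen above 0.5 m/s).
It fails at once if the amber bottle is knocked or pressed hard against the carrier (over 60 N) (contact force between fallen and carrier above 60 N).
It fails at once if the carrier is tipped by more than about 14 degrees (angle between carrier's own z axis and vertical above 0.25 rad).
It fails at once if the green bottle or the tub in the carrier is knocked over (angle between any of standing_center, tub_center's own z axis and vertical above 0.5 rad).
It fails at once if another thing on the bench is shifted by more than 2 cm (distance of any of hammer_center, charcoal_center, bowl_rim, bangle, pliers_center from where it was at the start of the episode above 0.02 m).
It also fails if it takes over 51 s, if anything falls off the work surface, if the arm or the gripper's body presses on something with over 40 N, if the wrist force passes 120 N, or if a joint passes its speed limit or range.

## Working session

There is one attempt and no reset: what is moved stays moved. The work goes in short steps, Python scripts to look and compute and a tool call to move; the robot and the scene stay as the last step left them, time stands still between calls to the robot, and variables do not carry over. Pictures are saved under pics/ and viewed, at most 10 in all, crops included, and the job is handed in when it is done.

Besides the shell and the picture viewer there is one more tool, called after ">>>" as name([rows], argument=value, ...), one row to a line, values as JSON. play_rows: Moves the arm, as the interface text tells. Its arguments: {"type":"object","properties":{"plan":{"type":"array","items":{"type":"array","items":{"type":"number"}}}},"required":["plan"]}

```bash
mkdir -p pics; cat > h.py <<'E'
import numpy as np, cv2
from workcell import telemetry, eyes, hand_in
def snap(n,f):
    m=eyes.camera_model(n); p,d=eyes.snapshot(n); cv2.imwrite('pics/'+f+'.png',p[:,:,::-1]); np.savez('pics/'+f+'.npz',p=p,d=d,**m); return p,d,m
def load(f): return np.load('pics/'+f+'.npz')
def foc(m): return 210/np.tan(np.radians(float(m['fovy']))/2)
def world(m,d,u,v,z=None):
    f=foc(m); r=np.array([(u-m['cx'])/f,(v-m['cy'])/f,1]); R,t=np.array(m['R']),np.array(m['t'])
    if z is None: return R.T@(r*d-t)
    c=-R.T@t; w=R.T@r; return c+w*(z-c[2])/w[2]
E
python3 - <<'E'
from h import *
s=telemetry.get_state(); print(s)
a=snap('top','top1')[0]; b=snap('scene','scene1')[0]
print(eyes.camera_model('top'),eyes.camera_model('scene'))
E
```

```text
{'clock': 0.0, 'joints': array([-1.16379439e+00,  1.16490198e-01,  1.44227422e+00,  3.52438243e-05,
        1.58399723e+00, -3.78212194e-02]), 'qd': array([ 2.00662637e-03, -2.25822954e-04, -1.18674082e-03,  1.87022771e-04,
       -1.82511511e-04, -4.44496605e-05]), 'effort': array([-4.04584251e-03, -7.32008529e+01, -6.32500505e+01, -1.37000147e-04,
        6.15404788e-03,  1.82064906e-05]), 'tool_pos': array([ 0.29036337, -0.60914246,  0.23055377]), 'eef_rot': array([-3.06308268e+00, -6.92725950e-01,  2.82513446e-04]), 'contact_force': array([0.2395501 , 0.01052248, 0.21143453]), 'wrist_torque': array([-0.01526872,  0.02474355, -0.02541288]), 'gripper_force': 0.0, 'gripper_width': 0.0854670276202896}
{'fovy': 52.32744723989856, 'cx': 278.54909430121796, 'cy': 215.76851828068024, 'R': array([[-0.00619202, -0.99989901, -0.0127916 ],
       [-0.9878251 ,  0.00810472, -0.15535729],
       [ 0.15544527,  0.01167389, -0.98777553]]), 't': array([-0.00215791,  0.54862125,  1.11724298])} {'fovy': 47.28235152067029, 'cx': 280.4813657441464, 'cy': 205.02108555697373, 'R': array([[ 0.66572029,  0.7461986 , -0.00203775],
       [ 0.53176657, -0.47632723, -0.70024045],
       [-0.52348908,  0.46508067, -0.71390417]]), 't': array([-0.35074579, -0.23421841,  1.55099628])}
```

View pics/top1.png

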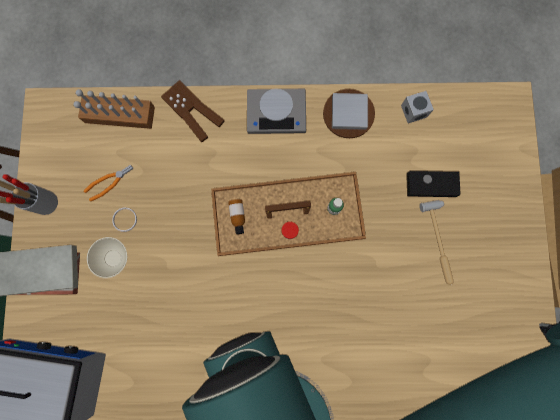

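View pics/scene1.png

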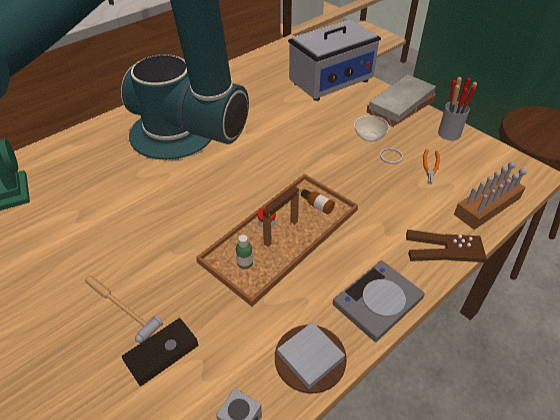

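The top view shows the amber bottle at about (237,213) with its cap at (239,230), the bar from (267,210) to (309,206), green at (337,205) and the tub at (290,230). I'll enlarge it and get rough positions.

```bash
python3 - <<'E'
from h import *
m=load('top1'); p=m['p'];d=m['d']
cv2.imwrite('pics/c1.png',cv2.resize(p[165:265,205:370],None,fx=4.8,fy=4.8,interpolation=cv2.INTER_CUBIC)[:,:,::-1])
for n,u,v in [('foot',235,200),('mid',237,211),('cap',239,229),('barL',268,210),('barR',308,206),('barM',288,208),('green',338,202),('tub',290,230),('cTL',213,188),('cTR',356,174),('cBR',363,238),('cBL',219,254),('floor',260,230)]:
    print(n,world(m,d[v,u],u,v).round(3))
E
```

```text
foot [0.593 0.112 0.046]
mid [0.562 0.107 0.045]
cap [0.514 0.102 0.037]
barL [0.55  0.019 0.13 ]
barR [ 0.559 -0.081  0.133]
barM [ 0.554 -0.031  0.131]
green [ 0.575 -0.161  0.098]
tub [ 0.509 -0.037  0.048]
cTL [0.632 0.177 0.022]
cTR [ 0.669 -0.224  0.019]
cBR [ 0.488 -0.236  0.022]
cBL [0.447 0.157 0.024]
floor [0.515 0.046 0.007]
```

View pics/c1.png

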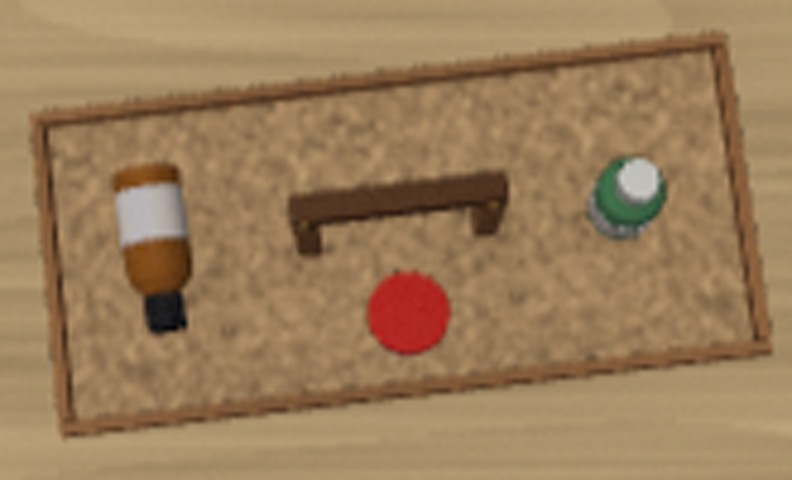

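```bash
python3 - <<'E'
from h import *
from scipy.spatial.transform import Rotation as Ro
s=telemetry.get_state(); m=eyes.camera_model('wrist'); R=Ro.from_rotvec(s['eef_rot']).as_matrix()
c=-m['R'].T@m['t']; print('cam in tool',(R.T@(c-s['tool_pos'])).round(3)); print('cam axes in tool\n',(R.T@m['R'].T).round(2)); print(m['fovy'],R.round(2))
E
```

```text
cam in tool [ 0.075  0.    -0.144]
cam axes in tool
 [[-0.   -0.95 -0.3 ]
 [ 1.   -0.    0.  ]
 [-0.   -0.3   0.95]]
59.90538433085428 [[ 0.9   0.43 -0.  ]
 [ 0.43 -0.9   0.  ]
 [ 0.   -0.   -1.  ]]
```

>>> play_rows([
  [6,20,2,0,0,-0.5,80],
  [14,38,2,0,0,-1,80],
  [17,47,2,0,0,-1.2,80],
  [17,47,2,0,0,-1.2,80],
  [17,47,2,0,0,-1.2,80],
  [17,47,0,0,0,-1.2,80],
  [17,47,0,0,0,-1.2,80],
  [17,47,0,0,0,-1.2,80],
  [17,47,0,0,0,-1.2,80],
  [17,47,0,0,0,-1.2,80],
  [17,47,0,0,0,-1.2,80],
  [17,47,0,0,0,-1.2,80],
  [17,47,0,0,0,-1.2,80],
  [17,47,0,0,0,-1.2,80],
  [17,47,0,0,0,-1.2,80],
  [13,37,0,0,0,-1.1,80],
  [6,18,0,0,0,0,80],
  [0,0,0,0,0,0,80],
])

```text
clock: 2.35
tool_pos: [0.5501, 0.1154, 0.2411]
eef_rot: [3.135, 0.202, -0.001]
contact_force: [-0.6, -0.5, 0.1]
gripper_width: 0.0586
gripper_force: 0.0
```

```bash
python3 - <<'E'
from h import *
s=telemetry.get_state(); print(s['clock'],s['tool_pos'],s['eef_rot'],s['joints'],s['gripper_width'])
p,d,m=snap('wrist','w1')
cv2.imwrite('pics/w1b.png',cv2.resize(p,(784,588))[:,:,::-1])
E
```

```text
2.35 [0.55005107 0.1154238  0.24106131] [ 3.13497558e+00  2.02335916e-01 -8.61134422e-04] [ 1.61475072e-01 -1.32815444e-01  1.67318282e+00 -4.06840359e-05
  1.60178005e+00  1.60336601e+00] 0.05855851862520256
```

View pics/w1b.png

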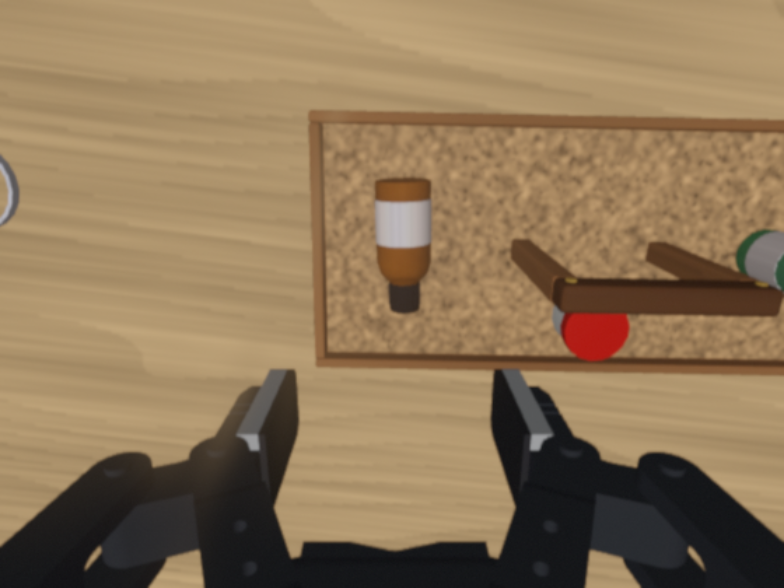

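The wrist view shows the amber bottle from its foot (403,180) to its cap end (405,310), with edges at 375 and 431. The bar ends are at (562,281–312) and (779,315).

```bash
python3 - <<'E'
from h import *
m=load('w1'); d=m['d']; t=load('top1')
k=1.4
W=lambda u,v,z:world(m,0,u/k,v/k,z).round(4)
print('foot top-edge',W(403,180,.03),'capend',W(405,311,.03),'bodyL',W(376,225,.0275),'bodyR',W(431,225,.0275),'shoulder ctr',W(404,255,.0275))
for u,v in [(403,225),(403,190),(405,298),(350,200),(595,335)]: print(u,v,world(m,d[int(v/k),int(u/k)],u/k,v/k).round(4))
print('rimTL',W(310,112,.022),'rimBL',W(317,365,.022),'bar',world(m,d[int(297/k),int(670/k)],670/k,297/k).round(4))
# two-view height of cap end / foot: triangulate top1 vs w1
def tri(a,ua,b,ub):
    A=[];y=[]
    for q,(u,v) in((a,ua),(b,ub)):
        f=foc(q);P=np.c_[q['R'],q['t']];K=np.array([[f,0,q['cx']],[0,f,q['cy']],[0,0,1]])@P
        A+= [u*K[2]-K[0],v*K[2]-K[1]]
    A=np.array(A); return np.linalg.lstsq(A[:,:3],-A[:,3],rcond=None)[0].round(4)
print('tri foot',tri(m,(403/k,181/k),t,(205+147/4.8,165+167/4.8)))
print('tri shoulder/cap',tri(m,(404/k,283/k),t,(205+161/4.8,165+292/4.8)))
print('tri barL top',tri(m,(562/k,297/k),t,(205+291/4.8,165+208/4.8)))
E
```

```text
foot top-edge [0.5951 0.1145 0.03  ] capend [0.5014 0.1004 0.03  ] bodyL [0.5616 0.1292 0.0275] bodyR [0.5666 0.0907 0.0275] shoulder ctr [0.5427 0.1067 0.0275]
403 225 [0.5677 0.1111 0.0487]
403 190 [0.5904 0.1142 0.0486]
405 298 [0.5145 0.1024 0.0397]
350 200 [0.5743 0.1504 0.0096]
595 335 [ 0.5072 -0.0345  0.0484]
rimTL [0.6308 0.1822 0.022 ] rimBL [0.4456 0.1619 0.022 ] bar [ 0.5628 -0.0274  0.1338]
tri foot [0.5953 0.1131 0.0323]
tri shoulder/cap [0.5233 0.1038 0.0318]
tri barL top [0.5543 0.0255 0.128 ]
```

>>> play_rows([
  [-6,-2,-19,0.8,-5.2,1,80],
  [-6,-2,-19,0.8,-5.2,0,80],
  [-7,-2,-19,0.8,-5.2,0,80],
  [-7,-2,-19,0.8,-5.2,0,80],
  [-7,-2,-19,0.8,-5.2,0,80],
  [-7,-2,-19,0.8,-5.2,0,80],
  [-7,-2,-19,0.8,-5.2,0,80],
  [-7,-2,-18,0.8,-5.2,0,80],
  [0,0,0,0,0,0,80],
  [0,0,0,0,0,0,80],
])

```text
clock: 3.65
tool_pos: [0.4972, 0.0982, 0.0921]
eef_rot: [-2.872, -0.207, -1.105]
contact_force: [-0.2, 0.2, 0.9]
gripper_width: 0.0585
gripper_force: 0.0
```

```bash
python3 - <<'E'
from h import *
from scipy.spatial.transform import Rotation as Ro
s=telemetry.get_state(); print(s['tool_pos'],s['joints'].round(2)); print(Ro.from_rotvec(s['eef_rot']).as_matrix().round(3))
p,d,m=snap('wrist','w2')
f=foc(m)
for n,X in [('foot',(.595,.1145,.0275)),('cap',(.5014,.1004,.0275)),('grip',(.5515,.108,.0275)),('tcp',s['tool_pos'])]:
    c=m['R']@np.array(X)+m['t']; print(n,(f*c[:2]/c[2]+[m['cx'],m['cy']])*1.4)
cv2.imwrite('pics/w2b.png',cv2.resize(p,(784,588))[:,:,::-1])
E
```

```text
[0.49718433 0.09820933 0.09210497] [ 0.14 -0.66  2.42  0.01  0.65  1.56]
[[ 0.734  0.146  0.663]
 [ 0.104 -0.989  0.102]
 [ 0.671 -0.006 -0.742]]
foot [390.12046889 227.64018341]
cap [390.14316847 414.83731236]
grip [390.0197936  306.96784169]
tcp [392.54273615 388.04774023]
```

View pics/w2b.png

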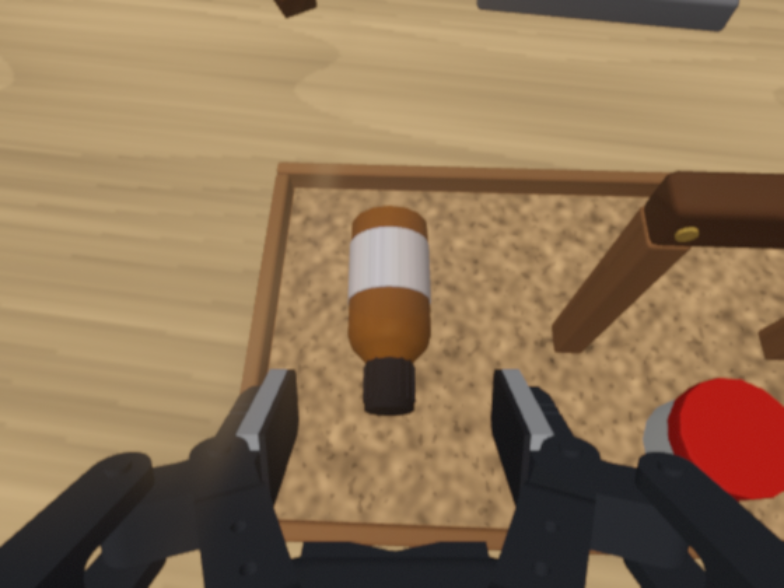

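>>> play_rows([
  [6.5,1,-7.7,0,0,0,80],
  [6.5,1,-7.7,0,0,0,80],
  [6.5,1,-7.7,0,0,0,80],
  [6.5,1,-7.7,0,0,0,80],
  [6.5,1,-7.7,0,0,0,80],
  [6.5,1,-7.7,0,0,0,80],
  [6.5,1,-7.7,0,0,0,80],
  [6.5,1,-7.7,0,0,0,80],
  [6.5,1,-7.7,0,0,0,80],
  [6.5,1,-6.7,0,0,0,80],
  [0,0,0,0,0,0,80],
  [0,0,0,0,0,0,80],
])

```text
clock: 5.2
tool_pos: [0.5614, 0.1087, 0.0144]
eef_rot: [-2.871, -0.208, -1.104]
contact_force: [0.8, 0.3, 0.5]
gripper_width: 0.0586
gripper_force: 0.0
```

Now at the grip height; I'll close.

>>> play_rows([
  [0,0,0,0,0,0,105],
  [0,0,0,0,0,0,120],
  [0,0,0,0,0,0,135],
  [0,0,0,0,0,0,150],
  [0,0,0,0,0,0,170],
  [0,0,0,0,0,0,200],
  [0,0,0,0,0,0,200],
  [0,0,0,0,0,0,200],
])

```text
clock: 6.2
tool_pos: [0.5617, 0.1087, 0.0147]
eef_rot: [-2.871, -0.208, -1.105]
contact_force: [-3.7, -1.6, 4.9]
gripper_width: 0.0374
gripper_force: 59.8
```

>>> play_rows([
  [0,0,2,0,0,0,200],
  [0,0,5,0,0,0,200],
  [0,0,9,0,0,0,200],
  [0,0,12,0,0,0,200],
  [0,0,12,0,0,0,200],
  [0,0,12,0,0,0,200],
  [0,0,10,0,0,0,200],
  [0,0,8,0,0,0,200],
  [0,0,0,0,0,0,200],
])

```text
clock: 7.32
tool_pos: [0.5617, 0.1087, 0.0851]
eef_rot: [-2.871, -0.208, -1.105]
contact_force: [-0.4, -0.7, -1.7]
gripper_width: 0.0374
gripper_force: 60.1
```

```bash
python3 - <<'E'
from h import *
s=telemetry.get_state(); print(s['tool_pos'],s['joints'].round(2),s['contact_force'],s['gripper_width'])
p,d,m=snap('wrist','w3'); q,_,_=snap('scene','s3')
a=cv2.resize(p,(392,294)); b=cv2.resize(q[120:300,190:370],(392,392),interpolation=cv2.INTER_CUBIC)
o=np.zeros((392,784,3),np.uint8); o[:294,:392]=a; o[:,392:]=b
cv2.imwrite('pics/w3b.png',o[:,:,::-1])
E
```

```text
[0.56167126 0.10872429 0.08507102] [ 0.14 -0.44  2.3   0.01  0.55  1.56] [-0.41822695 -0.67369979 -1.65789406] 0.037398176139097294
```

View pics/w3b.png

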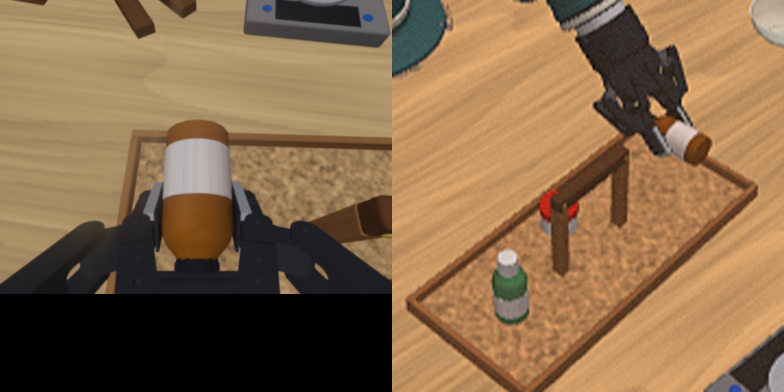

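>>> play_rows([
  [-0.5,0,0,-0.3,2.0,0,200],
  [-1,-0.2,0,-0.66,4.45,0,200],
  [-1.2,-0.2,0,-0.66,4.45,0,200],
  [-1.2,-0.2,0,-0.66,4.45,0,200],
  [-1.2,-0.2,0,-0.66,4.45,0,200],
  [-1.2,-0.2,0,-0.66,4.45,0,200],
  [-1.2,-0.2,0,-0.66,4.45,0,200],
  [-1.2,-0.2,0,-0.66,4.45,0,200],
  [-1.2,-0.2,0,-0.66,4.45,0,200],
  [-1.2,-0.2,0,-0.66,4.45,0,200],
  [-1.2,-0.2,0,-0.66,4.45,0,200],
  [-1.2,-0.2,0,-0.66,4.45,0,200],
  [-1.2,-0.2,0,-0.66,4.45,0,200],
  [-1.2,-0.2,0,-0.66,4.45,0,200],
  [-1.2,-0.2,0,-0.66,4.45,0,200],
  [-1.2,-0.2,0,-0.66,4.45,0,200],
  [-1.2,-0.2,0,-0.66,4.45,0,200],
  [-1.2,-0.2,0,-0.66,4.45,0,200],
  [-1.2,-0.2,0,-0.66,4.45,0,200],
  [-1,0,1,-0.66,4.45,0,200],
])

```text
clock: 9.93
tool_pos: [0.5385, 0.1051, 0.0844]
eef_rot: [2.84, 0.201, -1.194]
contact_force: [-1.2, -0.1, -1.3]
gripper_width: 0.0376
gripper_force: 60.1
```

>>> play_rows([
  [-1,0,0,-0.33,2.2,0,200],
  [0,0,0,0,0,0,200],
  [0,0,0,0,0,0,200],
])

```text
clock: 10.3
tool_pos: [0.5376, 0.1051, 0.0854]
eef_rot: [2.817, 0.199, -1.241]
contact_force: [0.8, 0.1, -0.9]
gripper_width: 0.0376
gripper_force: 60.2
```

```bash
python3 - <<'E'
from h import *
from scipy.spatial.transform import Rotation as Ro
s=telemetry.get_state(); print(s['tool_pos'],s['joints'].round(2),s['contact_force'],s['gripper_width'])
print(Ro.from_rotvec(s['eef_rot']).as_matrix().round(3))
p,d,m=snap('wrist','w4'); q,_,_=snap('scene','s4')
a=cv2.resize(p,(392,294)); b=cv2.resize(q[120:270,230:380],(392,392),interpolation=cv2.INTER_CUBIC)
o=np.zeros((392,784,3),np.uint8); o[:294,:392]=a; o[:,392:]=b
cv2.imwrite('pics/w4b.png',o[:,:,::-1])
E
```

```text
[0.53757762 0.10508301 0.08544415] [0.15 0.44 1.45 0.   2.08 1.57] [ 0.80845219  0.12800023 -0.85860351] 0.03761401839404768
[[ 0.668  0.141 -0.73 ]
 [ 0.095 -0.99  -0.104]
 [-0.738  0.    -0.675]]
```

View pics/w4b.png

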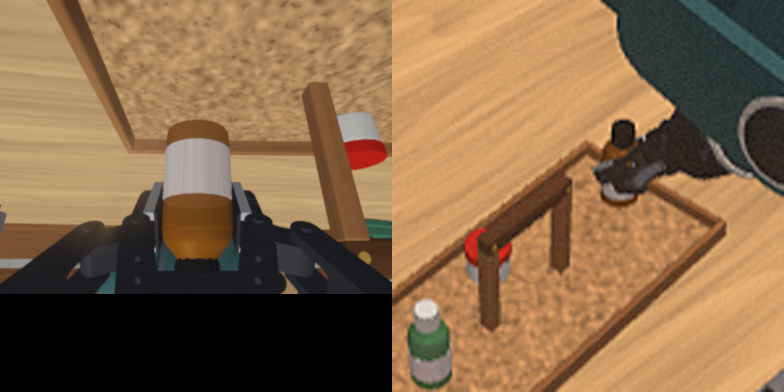

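```bash
cat >> h.py <<'E'
def cyl(f,u0,u1,v0,v1,c0,r=.0195):
    from scipy.optimize import least_squares
    m=load(f); d=m['d']; P=np.array([world(m,d[v,u],u,v) for v in range(v0,v1,2) for u in range(u0,u1,2) if d[v,u]>0])
    P=P[np.linalg.norm(P-c0,axis=1)<.05]
    def res(x):
        a=np.array([x[2],x[3],1]); a/=np.linalg.norm(a); w=P-np.array([x[0],x[1],c0[2]]); return np.linalg.norm(w-np.outer(w@a,a),axis=1)-r
    s=least_squares(res,[c0[0],c0[1],0,0],loss='soft_l1',f_scale=.001); return s.x, np.degrees(s.x[2:]), len(P), np.median(abs(res(s.x))), P
E
python3 - <<'E'
from h import *
x,a,n,e,P=cyl('w4',250,315,200,310,np.array([.550,.107,.095]))
print(x.round(4),a.round(2),n,e, P.min(0),P.max(0))
m=load('w4');d=m['d']
for v in range(165,200,3): print(v,world(m,d[v,283],283,v).round(4))
E
```

```text
[ 0.5497  0.1064 -0.0218  0.0026] [-1.25  0.15] 1806 0.00038634009515255835 [0.56261224 0.09556736 0.06259932] [0.57119582 0.12079693 0.10538339]
165 [0.5044 0.099  0.0086]
168 [0.5018 0.0986 0.0091]
171 [0.5703 0.1087 0.0528]
174 [0.5699 0.1087 0.054 ]
177 [0.5693 0.1086 0.055 ]
180 [0.5685 0.1085 0.0559]
183 [0.5689 0.1085 0.0574]
186 [0.5699 0.1087 0.0593]
189 [0.5693 0.1086 0.0603]
192 [0.5686 0.1085 0.0613]
195 [0.5694 0.1086 0.063 ]
198 [0.5693 0.1086 0.0642]
```

>>> play_rows([
  [0,0,-4,-0.2,1.2,0,200],
  [0,0,-7,0,0,0,200],
  [0,0,-7,0,0,0,200],
  [0,0,-7,0,0,0,200],
  [0,0,-6,0,0,0,200],
  [0,0,-4,0,0,0,200],
  [0,0,-3,0,0,0,200],
  [0,0,-1.5,0,0,0,200],
  [0,0,-1,0,0,0,200],
  [0,0,0,0,0,0,200],
  [0,0,0,0,0,0,200],
])

```text
clock: 11.78
tool_pos: [0.5376, 0.1051, 0.0449]
eef_rot: [2.801, 0.198, -1.272]
contact_force: [0.9, 0.6, -1.5]
gripper_width: 0.0375
gripper_force: 60.2
```

>>> play_rows([
  [0,0,-1,0,0,0,200],
  [0,0,-1,0,0,0,200],
  [0,0,-0.7,0,0,0,200],
  [0,0,0,0,0,0,200],
])

```text
clock: 12.28
tool_pos: [0.5376, 0.105, 0.044]
eef_rot: [2.8, 0.198, -1.273]
contact_force: [-3.6, -2.0, 16.1]
gripper_width: 0.0374
gripper_force: 61.0
```

>>> play_rows([
  [0,0,1.2,0,0,0,200],
  [0,0,0,0,0,0,170],
  [0,0,0,0,0,0,150],
  [0,0,0,0,0,0,135],
  [0,0,0,0,0,0,120],
  [0,0,0,0,0,0,100],
  [0,0,0,0,0,0,80],
  [0,0,0,0,0,0,75],
  [0,0,0,0,0,0,75],
  [0,0,0,0,0,0,75],
])

```text
clock: 13.52
tool_pos: [0.5375, 0.1051, 0.0433]
eef_rot: [2.801, 0.198, -1.272]
contact_force: [0.4, 0.3, 0.2]
gripper_width: 0.0605
gripper_force: 0.0
```

```bash
python3 - <<'E'
from h import *
s=telemetry.get_state(); print(s['tool_pos'],s['contact_force'],s['gripper_width'])
p,d,m=snap('wrist','w5')
x,a,n,e,P=cyl('w5',250,315,200,310,np.array([.550,.107,.055])); print(x.round(4),a.round(2),n,e)
cv2.imwrite('pics/w5b.png',cv2.resize(p,(560,420))[:,:,::-1])
E
```

```text
[0.53753699 0.10506976 0.0433085 ] [0.35710295 0.25962536 0.21470371] 0.06052337109281916
[ 0.5494  0.106  -0.012  -0.006 ] [-0.69 -0.34] 1810 0.0003862124473621772
```

View pics/w5b.png

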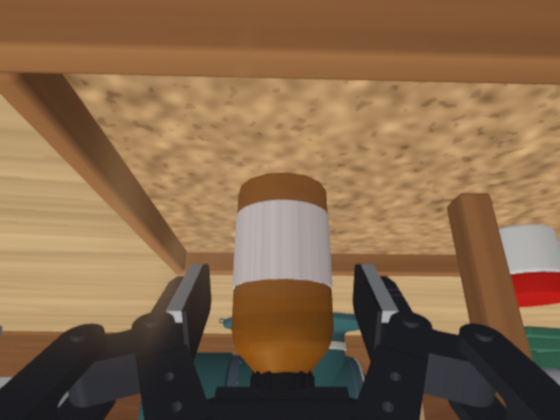

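>>> play_rows([
  [3.6,0.5,3.4,0,0,0,75],
  [7.3,1,6.8,0,0,0,75],
  [7.3,1,6.8,0,0,0,75],
  [7.3,1,6.8,0,0,0,75],
  [7.3,1,6.8,0,0,0,75],
  [7.3,1,6.8,0,0,0,75],
  [7.3,1,6.8,0,0,0,75],
  [7.3,1,6.8,0,0,0,75],
  [7.3,1,6.8,0,0,0,75],
  [7.3,1,6.8,0,0,0,75],
  [7.3,1,6.8,0,0,0,75],
  [7.3,1,6.8,0,0,0,75],
  [0,0,12,0.4,-2.4,0,75],
  [0,0,15,0.7,-4.85,0,75],
  [0,0,15,0.7,-4.85,0,75],
  [0,0,15,0.7,-4.85,0,75],
  [0,0,15,0.7,-4.85,0,75],
  [0,0,15,0.7,-4.85,0,75],
  [0,0,15,0.7,-4.85,0,75],
  [0,0,15,0.7,-4.85,0,75],
])

```text
clock: 16.08
tool_pos: [0.6212, 0.1165, 0.2403]
eef_rot: [3.104, 0.221, -0.321]
contact_force: [-0.1, -0.3, -0.6]
gripper_width: 0.0605
gripper_force: 0.0
```

```bash
python3 - <<'E'
from h import *
from scipy.spatial.transform import Rotation as Ro
s=telemetry.get_state(); print(s['clock'],s['tool_pos'],s['joints'].round(2)); R=Ro.from_rotvec(s['eef_rot']);print(R.as_matrix().round(3))
# remaining turn to tool down with x azimuth 8.4deg
p=np.radians(8.4);c,n=np.cos(p),np.sin(p);T=Ro.from_matrix([[c,n,0],[n,-c,0],[0,0,-1]])
print(np.degrees((T*R.inv()).as_rotvec()))
E
```

```text
16.075 [0.62120889 0.11653402 0.24034944] [0.14 0.15 1.4  0.   1.8  1.57]
[[ 0.969  0.141 -0.202]
 [ 0.139 -0.99  -0.027]
 [-0.204 -0.002 -0.979]]
[  1.60581143 -11.67714116   0.25865954]
```

>>> play_rows([
  [0,0,10,0.5,-4,0,75],
  [0,0,10,0.5,-4,0,75],
  [0,0,8,0.5,-3.7,0,75],
  [-3,-7,0,0,0,5,75],
  [-5,-12,0,0,0,7.3,75],
  [-5.5,-12.5,0,0,0,7.3,75],
  [-5.5,-12.5,0,0,0,7.3,75],
  [-5.5,-12.5,0,0,0,7.3,75],
  [-5.5,-12.5,0,0,0,7.3,75],
  [-5.5,-12.5,0,0,0,7.3,75],
  [-5.5,-12.5,0,0,0,7.3,75],
  [-5.5,-12.5,0,0,0,7.3,75],
  [-5.5,-12.5,0,0,0,7.3,75],
  [-5.5,-12.5,0,0,0,7.3,75],
  [-5.5,-12.5,0,0,0,7.3,75],
  [-3.5,-10,0,0,0,2,75],
  [-2,-4.5,0,0,0,0,75],
  [0,0,0,0,0,0,75],
])

```text
clock: 18.32
tool_pos: [0.5527, -0.042, 0.2671]
eef_rot: [2.111, 2.318, -0.003]
contact_force: [0.4, 0.1, 0.4]
gripper_width: 0.0604
gripper_force: 0.0
```

```bash
python3 - <<'E'
from h import *
from scipy.spatial.transform import Rotation as Ro
s=telemetry.get_state(); print(s['clock'],s['tool_pos'],s['joints'].round(2)); R=Ro.from_rotvec(s['eef_rot']);print(R.as_matrix().round(3))
p,d,m=snap('wrist','w6'); snap('top','top6')
# bar top: depth points with z .11-.14
V,U=np.mgrid[0:420:2,0:560:2]; 
P=np.array([world(m,d[v,u],u,v) for v,u in zip(V.ravel(),U.ravel()) if d[v,u]>0]); 
B=P[(P[:,2]>.124)&(P[:,2]<.142)&(np.hypot(P[:,0]-.557,P[:,1]+.031)<.09)]
c,sz,an=cv2.minAreaRect((B[:,:2]*1000).astype(np.float32)); print(len(B),c,sz,an,np.median(B[:,2]))
cv2.imwrite('pics/w6b.png',p[:,:,::-1])
E
```

```text
18.325 [ 0.5527387  -0.04198239  0.26705546] [-0.12 -0.16  1.65 -0.01  1.64 -0.21]
[[-0.093  0.996  0.003]
 [ 0.996  0.093 -0.006]
 [-0.006  0.003 -1.   ]]
766 (559.7330932617188, -29.365325927734375) (16.614704132080078, 114.9523696899414) 6.2261881828308105 0.13286427745137316
```

View pics/w6b.png

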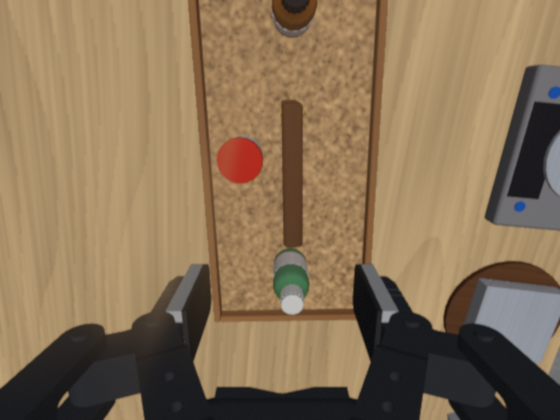

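The wrist view shows both bottles and the tub upright: amber at (294,10), green at (291,290), tub at (240,160), with the bar vertical from (292,100) to (293,246). I'm descending onto the bar now.

>>> play_rows([
  [2,4,-7,0,0,0.5,75],
  [2.5,4.3,-15,0,0,0,75],
  [2.5,4.3,-17,0,0,0,75],
  [0,0,-17,0,0,0,75],
  [0,0,-17,0,0,0,75],
  [0,0,-17,0,0,0,75],
  [0,0,-17,0,0,0,75],
  [0,0,-17,0,0,0,75],
  [0,0,-17,0,0,0,75],
  [0,0,-13,0,0,0,75],
  [0,0,-8,0,0,0,75],
  [0,0,-3,0,0,0,75],
  [0,0,0,0,0,0,75],
  [0,0,0,0,0,0,75],
])

```text
clock: 20.18
tool_pos: [0.5602, -0.0294, 0.102]
eef_rot: [2.1, 2.329, -0.003]
contact_force: [0.6, -0.2, -0.7]
gripper_width: 0.0603
gripper_force: 0.0
```

>>> play_rows([
  [0,0,0,0,0,0,110],
  [0,0,0,0,0,0,130],
  [0,0,0,0,0,0,145],
  [0,0,0,0,0,0,160],
  [0,0,0,0,0,0,175],
  [0,0,0,0,0,0,190],
  [0,0,0,0,0,0,205],
  [0,0,0,0,0,0,220],
  [0,0,0,0,0,0,255],
  [0,0,0,0,0,0,255],
  [0,0,0,0,0,0,255],
])

```text
clock: 21.55
tool_pos: [0.5601, -0.0293, 0.1017]
eef_rot: [2.1, 2.329, -0.004]
contact_force: [4.1, -0.1, 2.2]
gripper_width: 0.015
gripper_force: 59.5
```

Gripped. Lifting gently.

>>> play_rows([
  [0,0,1,0,0,0,255],
  [0,0,2,0,0,0,255],
  [0,0,3,0,0,0,255],
  [0,0,5,0,0,0,255],
  [0,0,7,0,0,0,255],
  [0,0,9,0,0,0,255],
  [0,0,10,0,0,0,255],
  [0,0,11,0,0,0,255],
  [0,0,12,0,0,0,255],
  [0,0,11,0,0,0,255],
  [0,0,10,0,0,0,255],
  [0,0,8,0,0,0,255],
  [0,0,6,0,0,0,255],
  [0,0,4,0,0,0,255],
  [0,0,2,0,0,0,255],
  [0,0,1,0,0,0,255],
  [0,0,0,0,0,0,255],
  [0,0,0,0,0,0,255],
  [0,0,0,0,0,0,255],
])

```text
clock: 23.92
tool_pos: [0.5599, -0.0293, 0.2034]
eef_rot: [2.1, 2.33, -0.004]
contact_force: [-0.2, 0.3, -7.2]
gripper_width: 0.015
gripper_force: 58.6
```

```bash
python3 - <<'E'
from h import *
s=telemetry.get_state(); print(s['clock'],s['tool_pos'],s['contact_force'],s['wrist_torque'],s['gripper_width'])
p,d,m=snap('scene','s7')
cv2.imwrite('pics/s7b.png',cv2.resize(p[60:310,150:420],None,fx=2.2,fy=2.2,interpolation=cv2.INTER_CUBIC)[:,:,::-1])
E
```

```text
23.925 [ 0.55988764 -0.02931322  0.20338656] [-0.19098066  0.34065314 -7.20775333] [-0.01415803 -0.00295706  0.01445888] 0.015024650875533488
```

View pics/s7b.png

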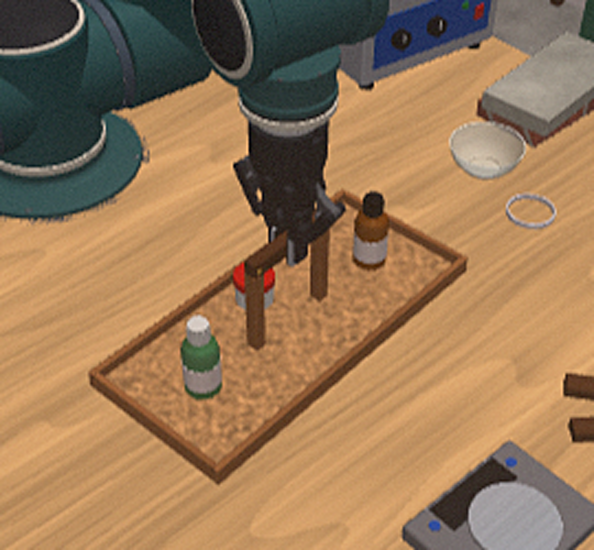

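The carrier is lifted with all three items upright: amber at (371,230), green at (201,360), tub at (254,283). I'll check that it's level, then hand in.

```bash
python3 - <<'E'
from h import *
m=load('s7'); d=m['d']
# floor points (crop px)
Q=[(130,380),(215,440),(290,380),(420,265),(350,300),(150,360),(300,330),(400,250)]
P=np.array([world(m,d[int(60+y/2.2),int(150+x/2.2)],150+x/2.2,60+y/2.2) for x,y in Q]); print(P.round(3))
c=np.linalg.lstsq(np.c_[P[:,:2],np.ones(len(P))],P[:,2],rcond=None)[0]; t=np.hypot(*c[:2]); print('tilt',c,t)
if t<.06: print(hand_in())
E
```

```text
[[ 0.515 -0.21   0.108]
 [ 0.638 -0.195  0.111]
 [ 0.628 -0.086  0.11 ]
 [ 0.595  0.147  0.108]
 [ 0.586  0.042  0.112]
 [ 0.506 -0.177  0.108]
 [ 0.58  -0.028  0.107]
 [ 0.562  0.148  0.108]]
tilt [ 0.02190938 -0.00288165  0.09615484] 0.022098077530478336
the job is handed in; nothing more can be done
None
```

The amber bottle is standing upright in the carrier again, and I handed the job in with the carrier held level by its bar about 10 cm above the bench, both bottles and the tub upright in it; no verdict came back.

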